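# Pair an electronic size tag and hold it home behind the shoe shelf's lip

## Robot

A 6-joint arm with a two-finger parallel gripper is mounted at the origin on the work surface. World frame = base frame: x ahead of the robot, y to its left, z up, the work surface at z = 0. Lengths are in m, angles in rad, forces in N, time in s.
With the tool pointing down it reaches from about 0.375 to 0.9 m from the base axis. Payload 3.1 kg.
Tool frame: the origin (TCP) lies where the fingers leave the gripper's body, on its centre line; the fingertips stand 73 mm ahead of it and the grasp point (between the pads) lies 54 mm ahead of it; z points along the fingers, y is the line along which they close (so a half turn about z gives the same grasp; the last joint's range is limited). The gripper opens to 85 mm and grips with 20 to 120 N. Pads are 22 mm wide; open, the fingers measure 114 mm over their backs; the gripper's body (76 mm by 85 mm) begins 54 mm behind the grasp point. The pads swing forward as they close: fully open they stand 13 mm farther back than shut.
Start: joints at [-1.351, 0.527, 1.433, -0, 1.181, -0.178], TCP at [0.242, -0.576, 0.304] pointing down, gripper open.
Joint ranges: [-3.08, 3.08], [-0.75, 2.2], [0.22, 2.44], [-1.43, 4.57], [0, 2.65], [-2.85, 2.85]. Speed limits (rad/s): [2.79, 2.79, 3.14, 3.14, 3.14, 3.14].

## Interface

Orientations are given as a unit quaternion [x, y, z, w].
In Python, from station import manip gives the robot as it stands.
- The arm moves only by the tool step_arm, never from a script. Its argument "moves" is one flat list of numbers, 5 for each row, row after row: the opening, from 0 (shut) to 1 (fully open), then the shift along the world's x, y, z scaled (see below), then the turn about the world's z scaled (see below). In form: [fingers, x, y, z, yaw, fingers, x, y, z, yaw, ...]. A call has 1 to 12 rows; each row is the pose to reach, as a shift and turn from the pose commanded when the call began, turning the shorter way round; what a row does not reach only later rows make up. The controller multiplies each number of a shift by 200 mm and each number of a turn by pi rad. A row lasts 1/8 s, in which the tool goes at most 62.5 mm and 10.7 degrees, less where a joint would pass 70% of its speed; a pose out of reach is approached as far as the arm can. A call with a number of a shift or a turn outside -1 to 1 is refused whole. A call with a gripper value outside its range is refused whole. The fingers move at their own pace and stop on an object; "grip_force" is the grip in N (left out, the last holds). Time passes only in rows, so rows that repeat a pose let the fingers close. It gives the time, the measured TCP pose, the force, the opening and the grip force at its end, in the units of the state.
- manip.sense(): the state, without advancing time (a new reading comes with each control period).
- manip.snapshot(name): name is "scene" or "side" or "wrist"; returns a dict with "color" (384x512x3 uint8, blue, green, red), "z_map" (384x512 float32, m along the optical axis (not along the pixel's ray), 0 where there is no reading), "fovy" (degrees; the focal length in pixels is half the picture's height over the tangent of half this angle, whatever the lens; pixels are square), "cx", "cy" (the principal point, pixels), "R" (3x3) and "t" (3): a world point X has camera coordinates R X + t; the wrist camera has in their place "mount" (4x4, takes a point from camera to tool coordinates, whose origin is the TCP and whose axes are the flange's). Camera axes: x right, y down, z forward; pixel columns grow to the right and rows downward; lengths in m; the calibration is good to about 2 mm. A picture is of the moment at which its call begins: read the wrist's pose just before it.
- manip.sign_off(): hands the job in; it is judged then, once.
The state is a dict: "t": time; "q": joint angles; "qd": joint speeds; "tau": joint torques, N m; "tcp_pos": TCP position; "tool_rot": TCP orientation; "force": force on the tool from outside, world axes, zero at the start; "ft_torque": the same for the moment, N m; "finger_gap": opening from 0.0 (shut) to 1.0 (fully open); "gripper_force": force on a finger pad.
Only numpy, scipy, OpenCV 4.12 (cv2) and the standard library are available. Lean on these libraries where they do the work, as an engineer would, in place of code of your own. Each camera call takes 0.05 s, during which the arm holds its last target. There are 200 camera calls.

## Task

Pair the loose electronic size tag with the horseshoe shelf: first press the button on the pairing station fully down and release it, then take the tag from its wooden block and push its tongue down behind the lip of the shelf into the empty bay, screen facing out to the front of the shelf, against the sprung contact until it is fully home on the bay floor. Finish while holding it pressed home with the fingers (the contact pushes it back up if you let go); leave the pliers, the rivet tin, the hoof pad and the hoof boot where they are.

Things in the scene. Friction and masses are not known exactly. Their poses are not given: they have to be found in the camera images.
- tag_center (a point): Centre of the head of the loose size tag, the part to grasp: white plastic, 14 mm thick (x), 72 mm wide (y), 50 mm tall (z), screen on its -x face; the tag weighs about 90 g. A grey tongue hangs below the head (see tag_foot). At the start the tag stands upright with its tongue in the wooden block, this point 75 mm above the bench; lift it 35 mm or more to clear the block.
- tag_foot (a point): Middle of the lower end of the tag's tongue, 65 mm below the head's centre, same axes. The tongue is under the middle of the head: 6 mm thick (x), 54 mm wide (y), 40 mm long.
- tag_screen (a point): Middle of the tag's front (screen) face, 7 mm to -x of the head's centre, same axes as the tag.
- block: Fixed wooden block, 60 mm (x) by 100 mm (y) by 40 mm high, origin on the bench under the middle of its slot. The slot runs along y, 62 by 8 mm, its floor 10 mm above the bench; the tag starts in it with the block's yaw.
- shelf: Fixed grey steel horseshoe shelf, 57 mm high, origin on the bench under the empty bay; -x is its front, y runs along the lip. It reaches 75 mm to -y, 225 mm to +y and 163 mm to +x. Horseshoes lie on it, up to 68 mm above the bench, from 40 mm behind the bay; a second tag, already fitted, stands 140 mm to +y of the empty bay, its top 110 mm above the bench.
- bay (a point): Middle of the floor of the empty bay behind the lip, 20 mm above the bench, axes as the shelf. The bay is a slot open upward, 10 mm (x) by 62 mm (y); its walls rise straight for 30 mm, then flare out at 45 degrees for 7 mm more as a lead-in all round. Fully home, the tag's foot is on this floor, its head's centre 65 mm above it.
- contact (a joint): Travel (m) of the sprung brass contact in the middle of the bay floor: 0 with its top 8 mm above the floor, 0.008 when the tag is fully home. It pushes up with about 4 N when first touched and 8 N at home; after that the bay floor is rigid.
- station: Fixed grey plastic pairing station, 90 mm (x) by 110 mm (y) by 30 mm high, origin on the bench under its middle; its button is on top.
- pair_top (a point): Middle of the top of the station's round push button (28 mm across); it moves straight down.
- pair (a joint): Travel (m) of that push button: 0 released, 0.006 fully down, which takes about 5 N.
- pliers: Bystander: steel toe-clipping pliers, 250 mm long along x, 75 mm wide, 20 mm high, lying on the bench; origin under the pivot.
- tin: Bystander: round copper rivet tin, 72 mm across, 46 mm high, origin under its middle.
- pad: Bystander: flat polished horn hoof pad, about 145 by 124 mm, 8 mm thick, origin on its underside.
- boot: Bystander: grey rubber hoof boot, an open cup 140 mm across, 110 mm high, origin under its middle.
Mind the look-alikes: they are no part of the job. Several things have the shape of the station; the one meant has the colours described above.

How it is judged:
On the way, in this order (a step that is already met when the one before it is completed fails the run):
1. the pairing button is pressed fully down (value of joint pair above 0.0048 m), for 0.02 s.
2. the pairing button is released (value of joint pair below 0.001 m), for 0.1 s.
3. the tag's tongue is behind the lip and touches the sprung contact (z of tag_foot in the frame of bay below 0.0095 m and x of tag_foot in the frame of bay between -0.004 and 0.004 m and y of tag_foot in the frame of bay between -0.007 and 0.007 m), for 0.1 s.
At the end, for the whole second after the job is handed in: Tag in the bay behind the lip, upright (0.15 rad), screen to the front, foot within 2 mm of the bay floor, 4 mm (x) and 7 mm (y) of its middle; contact down more than 6 mm; fingers still press the tag with over 2 N; button up again (value of joint contact above 0.006 m and z of tag_foot in the frame of bay below 0.002 m and x of tag_foot in the frame of bay between -0.004 and 0.004 m and y of tag_foot in the frame of bay between -0.007 and 0.007 m and x of tag_screen in the frame of bay below 0.003 m and angle between tag_foot's own z axis and vertical below 0.15 rad and contact force between the fingers and tag above 2 N and value of joint pair below 0.001 m); the arm keeps its last pose, push and grip.
It fails at once if pliers, tin, pad or boot moved by more than 3 cm (distance of any of pliers, tin, pad, boot from where it was at the start of the episode above 0.03 m).
It also fails if it takes over 48 s, if anything falls off the work surface, if the arm or the gripper's body presses on something with over 40 N, if the wrist force passes 120 N, or if a joint passes its speed limit or range.

## Working session

There is one attempt and no reset: what is moved stays moved. The work goes in short steps, Python scripts to look and compute and a tool call to move; the robot and the scene stay as the last step left them, time stands still between calls to the robot, and variables do not carry over. Pictures are saved under pics/ and viewed, at most 10 in all, crops included, and the job is handed in when it is done.

Besides the shell and the picture viewer there is one more tool, called after ">>>" as name(argument=value, ...) on one line, values as JSON. step_arm: Moves the arm, as the interface text tells. Its arguments: {"type":"object","properties":{"moves":{"type":"array","items":{"type":"number"}},"grip_force":{"type":"number"}},"required":["moves"]}

```bash
mkdir -p pics
cat > h.py <<'E'
import numpy as np, cv2, pickle
from station import manip
from scipy.spatial.transform import Rotation as Ro
def snap(n):
    s=manip.sense(); d=manip.snapshot(n)
    H,W=d["color"].shape[:2]; f=H/2/np.tan(np.radians(d["fovy"])/2)
    if "mount" in d:
        T=np.eye(4);T[:3,:3]=Ro.from_quat(s["tool_rot"]).as_matrix();T[:3,3]=s["tcp_pos"]
        M=T@np.array(d["mount"]); Rc=M[:3,:3]; c=M[:3,3]
    else:
        Rc=np.array(d["R"]).T; c=-Rc@np.array(d["t"])
    v,u=np.mgrid[:H,:W]; ray=np.stack([(u-d["cx"])/f,(v-d["cy"])/f,np.ones((H,W))],-1)@Rc.T
    d["ray"]=ray; d["c"]=c; d["P"]=c+ray*d["z_map"][...,None]; d["f"]=f
    d["P"][d["z_map"]==0]=np.nan
    return d
def onplane(d,u,v,z):
    r=d["ray"][int(v),int(u)]; return d["c"]+r*(z-d["c"][2])/r[2]
E
python3 - <<'E'
from h import *
print(manip.sense())
ims=[]
for n in ["scene","side"]:
    d=snap(n); pickle.dump(d,open(n+".pkl","wb")); ims.append(d["color"]); print(n,d["c"],d["f"])
    cv2.imwrite(f"pics/{n}0.png",cv2.resize(d["color"],(800,600)))
E
```

```text
{'t': 0.0, 'q': array([-1.35148730e+00,  5.28462925e-01,  1.43393989e+00,  3.53708093e-07,
        1.18141430e+00, -1.78512997e-01]), 'qd': array([-0.00079001, -0.00067557,  0.00024585,  0.00226613,  0.00078411,
       -0.00019907]), 'tau': array([ 7.16162249e-04, -4.42346084e+01, -1.78022575e+01, -2.35645366e-04,
        8.43467336e-03, -1.00537324e-05]), 'tcp_pos': array([ 0.24202326, -0.57560663,  0.30292349]), 'tool_rot': array([ 9.80281752e-01,  1.97601746e-01, -2.25223019e-05, -1.11200665e-03]), 'force': array([-0.67271359, -0.41848964,  0.32265628]), 'ft_torque': array([-0.00373999,  0.00012964,  0.00146646]), 'gripper_force': 0.0, 'finger_gap': 1.0043119993794303}
scene [ 0.93819665 -0.67016287  0.84408513] 408.508376300789
side [0.05123611 0.70139278 0.8165091 ] 378.84996970399493
```

View pics/scene0.png

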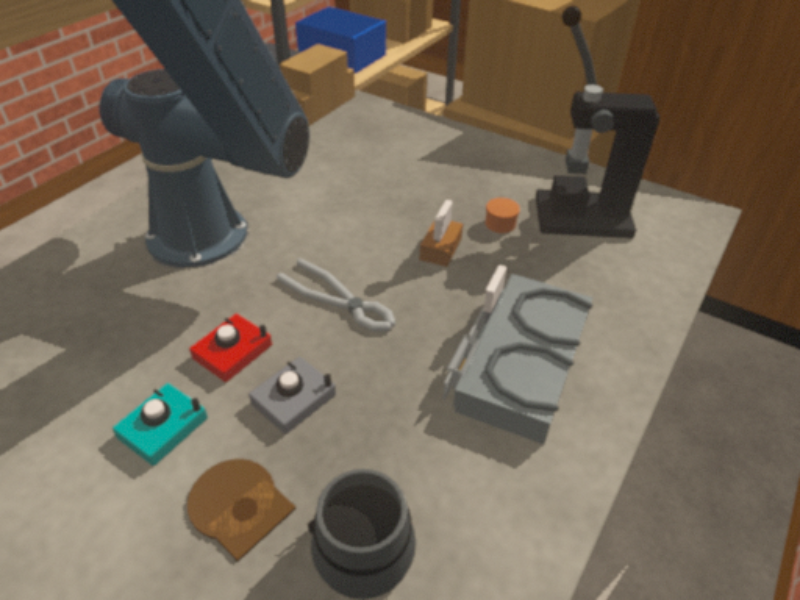

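View pics/side0.png

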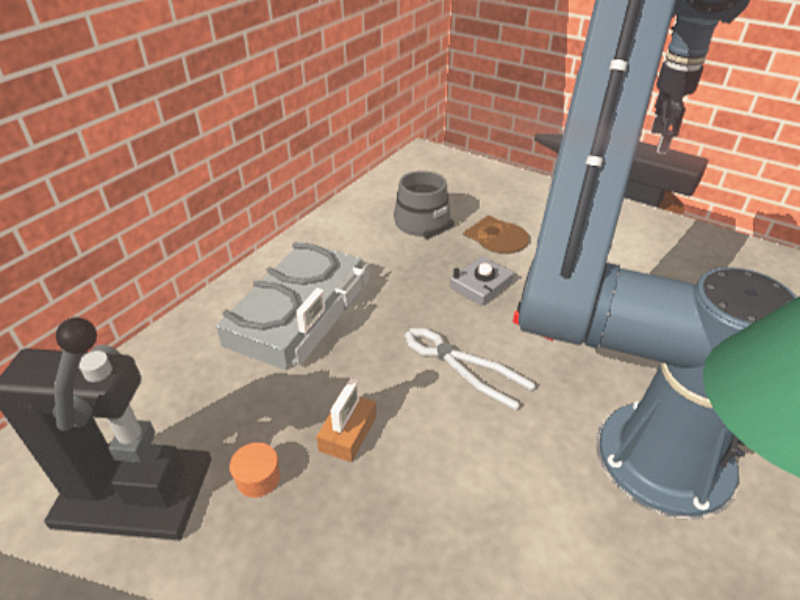

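The station-shaped things in the scene view are red (231,345), teal (160,422) and grey (292,393). Grey fits the description "grey plastic". The tag in its block is at (443,225), the shelf at (520,370) with its fitted tag at (495,288), and the empty bay is near (462,355).

Run:
```python
from h import *
d=pickle.load(open("scene.pkl","rb")); s=pickle.load(open("side.pkl","rb"))
a=d["color"][215:290,145:235]; b=d["color"][125:275,260:390]
cv2.imwrite("pics/crop1.png",np.hstack([cv2.resize(a,(400,500),interpolation=2),cv2.resize(b,(400,500),interpolation=2)]))
def rect(m,P,lab):
    p=P[m]; p=p[~np.isnan(p[:,0])]
    r=cv2.minAreaRect((p[:,:2]*1000).astype(np.float32)); print(lab,len(p),"c",np.round(r[0],1),"size",np.round(r[1],1),"ang",round(r[2],1),"zmed",np.round(np.median(p[:,2]),4))
for n,D in (("scene",d),("side",s)):
    P=D["P"]; c=D["color"].astype(int); hsv=cv2.cvtColor(D["color"],cv2.COLOR_BGR2HSV); Z=P[...,2]
    X,Y=P[...,0],P[...,1]
    ok=(X>.2)&(X<1)&(abs(Y)<.75)
    white=(hsv[...,2]>170)&(hsv[...,1]<50)&ok&(Z>.02)&(Z<.14)
    grey=(hsv[...,1]<60)&ok
    brown=(hsv[...,1]>120)&ok&(Z>.035)&(Z<.045)
    for lab,m in (("white",white),("z26-34",grey&(Z>.026)&(Z<.033)),("z52-62",grey&(Z>.053)&(Z<.061)),("brown40",brown),("tin/any46",ok&(Z>.043)&(Z<.05)&(hsv[...,1]>120)),("teal/hi",ok&(Z>.08))):
        k,L,st,ce=cv2.connectedComponentsWithStats(m.astype(np.uint8))
        for i in range(1,k):
            if st[i,4]>25: rect(L==i,P,f"{n} {lab} px{np.round(ce[i])}")
```

```text
scene white px[284. 133.] 62 c [456.2 251.8] size [14.9 73.4] ang 12.6 zmed 0.0996
scene white px[318. 178.] 107 c [639.4 112.8] size [14.5 70.8] ang 9.6 zmed 0.1098
scene white px[144. 212.] 62 c [ 293.6 -201.1] size [25.2 28.9] ang 59.2 zmed 0.0521
scene white px[185. 242.] 80 c [ 441.  -218.9] size [25.6 41.5] ang 81.1 zmed 0.0525
scene white px[ 98. 260.] 94 c [ 304.6 -376.3] size [26.9 45.8] ang 88.3 zmed 0.052
scene z26-34 px[381. 135.] 45 c [683.6 522.3] size [22.8 95.9] ang 20.6 zmed 0.027
scene z26-34 px[351. 137.] 47 c [601.9 452.2] size [27.3 86.3] ang 48.5 zmed 0.027
scene z26-34 px[366. 140.] 61 c [661.1 462.6] size [63.9 40.6] ang 33.8 zmed 0.0279
scene z26-34 px[186. 251.] 975 c [ 453.7 -222. ] size [110.3  91.5] ang 80.5 zmed 0.0303
scene z26-34 px[305. 261.] 56 c [718.  -90.7] size [71.8  5.1] ang 7.8 zmed 0.0296
scene z26-34 px[336. 272.] 61 c [793.4 -79.7] size [71.4  4.6] ang 9.8 zmed 0.0298
scene z26-34 px[235. 371.] 158 c [ 721.6 -392.2] size [131.4  52.3] ang 44.1 zmed 0.0293
scene z52-62 px[368. 131.] 28 c [652.1 473.9] size [47.2 11.3] ang 28.2 zmed 0.0568
sc
[... 3058 characters left out ...]
 0.0575
side brown40 px[222. 273.] 485 c [453.6 249.4] size [ 61.1 102.3] ang 11.8 zmed 0.0389
side brown40 px[163. 298.] 367 c [518.3 397. ] size [70.6 71.2] ang 39.9 zmed 0.0439
side tin/any46 px[162. 296.] 570 c [518.1 396.5] size [69.5 70.1] ang 60.4 zmed 0.0451
side teal/hi px[391.  81.] 9891 c [ 245.9 -260.3] size [ 91.7 752.2] ang 0.0 zmed 0.4699
side teal/hi px[270. 121.] 466 c [ 689.2 -356.7] size [114.1 114.4] ang 72.4 zmed 0.097
side teal/hi px[198. 196.] 217 c [635.  115.7] size [15.7 74.7] ang 8.0 zmed 0.1034
side teal/hi px[ 52. 262.] 7295 c [638.  516.6] size [205.6 121.9] ang 17.4 zmed 0.2504
side teal/hi px[220. 255.] 218 c [453.3 249.9] size [14.9 74.7] ang 12.1 zmed 0.0978
```

View pics/crop1.png

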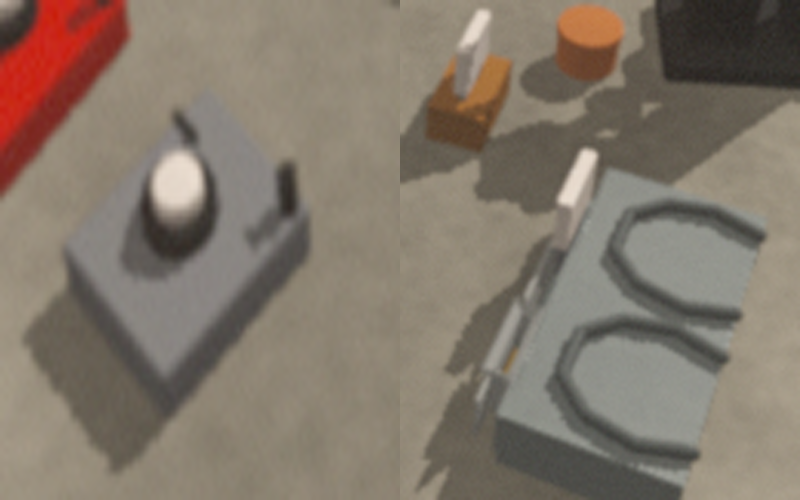

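The crop confirms it: the grey station with a white button and two posts, well apart from the red one. The brass contact shows in the empty bay at the near end of the lip. I'll go above the station with the fingers shut.

>>> step_arm(moves=[0, 0.25, 0.25, 0, 0.05, 0, 0.5, 0.5, 0, 0.1, 0, 0.75, 0.75, 0, 0.15, 0, 0.95, 1, 0, 0.2, 0, 0.95, 1, 0, 0.25, 0, 0.95, 1, 0, 0.25])

```text
t: 0.85
tcp_pos: [0.4332, -0.3741, 0.3036]
tool_rot: [0.829, 0.559, -0.0, -0.001]
force: [-0.1, -0.7, -0.2]
finger_gap: 0.003
gripper_force: 0.0
```

>>> step_arm(moves=[0, 0, 0.2, 0, 0.05, 0, 0, 0.4, 0, 0.1, 0, 0, 0.5, 0, 0.17, 0, 0, 0.5, -0.2, 0.17, 0, 0, 0.5, -0.2, 0.17, 0, 0, 0.5, -0.2, 0.17])

```text
t: 1.6
tcp_pos: [0.4322, -0.2774, 0.2644]
tool_rot: [0.654, 0.756, -0.0, 0.0]
force: [-0.4, -0.3, 0.3]
finger_gap: -0.004
gripper_force: 0.0
```

Run:
```python
from h import *
s=manip.sense(); print(s["t"],s["tcp_pos"],s["tool_rot"],s["q"],s["finger_gap"])
d=snap("wrist"); pickle.dump(d,open("w1.pkl","wb"))
cv2.imwrite("pics/w1.png",cv2.resize(d["color"],(800,600)))
P=d["P"];hsv=cv2.cvtColor(d["color"],cv2.COLOR_BGR2HSV);Z=P[...,2]
print(d["c"])
near=np.hypot(P[...,0]-.45,P[...,1]+.222)<.08
for lab,m in (("white",near&(hsv[...,2]>150)&(hsv[...,1]<50)&(Z>.045)&(Z<.056)),("high",near&(Z>.036)&(Z<.09)),("top",near&(Z>.026)&(Z<.034))):
    k,L,st,ce=cv2.connectedComponentsWithStats(m.astype(np.uint8))
    for i in range(1,k):
        if st[i,4]>25:
            p=P[L==i]; r=cv2.minAreaRect((p[:,:2]*1000).astype(np.float32)); print(lab,ce[i].round(),st[i,4],np.round(r,1) if 0 else r,np.percentile(p[:,2],[5,50,98]))
```

```text
1.6 [ 0.43215293 -0.27738605  0.26443667] [ 6.54405177e-01  7.56143978e-01 -1.26174931e-04  3.65425441e-04] [-7.88427101e-01  4.33781537e-01  1.75207779e+00 -2.41153083e-04
  9.54985629e-01 -9.32292678e-01] -0.004382882824899556
[ 0.42106759 -0.19855725  0.33403449]
white [279. 125.] 667 ((447.1085205078125, -220.27337646484375), (27.157955169677734, 26.84415054321289), 34.01349639892578) [0.04955192 0.05141395 0.0529387 ]
high [335.  92.] 184 ((494.9111022949219, -183.20999145507812), (12.046285629272461, 11.553043365478516), 4.560216903686523) [0.0401023  0.04955831 0.05109495]
high [278. 124.] 1556 ((447.14794921875, -220.5271453857422), (43.07032012939453, 42.81694793701172), 48.059783935546875) [0.04042147 0.04240841 0.05278855]
top [282. 121.] 7688 ((451.83551025390625, -221.2530517578125), (109.8115234375, 90.72338104248047), 80.62916564941406) [0.02808936 0.02961191 0.03144783]
```

>>> step_arm(moves=[0, 0.075, 0.285, 0, 0, 0, 0.075, 0.285, -0.3, 0, 0, 0.075, 0.285, -0.6, 0, 0, 0.075, 0.285, -0.66, 0, 0, 0.075, 0.285, -0.69, 0, 0, 0.075, 0.285, -0.71, 0, 0, 0.075, 0.285, -0.725, 0, 0, 0.075, 0.285, -0.735, 0, 0, 0.075, 0.285, -0.735, 0])

```text
t: 2.78
tcp_pos: [0.4482, -0.2203, 0.1186]
tool_rot: [0.653, 0.757, -0.0, 0.002]
force: [-0.4, -0.9, 9.9]
finger_gap: -0.0
gripper_force: 4.8
```

>>> step_arm(moves=[0, 0, 0, -0.008, 0, 0, 0, 0, -0.008, 0, 0, 0, 0, 0.1, 0, 0, 0, 0, 0.4, 0, 0, 0, 0, 0.7, 0, 0, 0, 0.2, 0.8, 0.01, 0.5, 0, 0.5, 0.8, 0.02, 0.7, 0, 0.8, 0.8, 0.02, 0.9, 0, 1, 0.8, 0.02, 1, 0, 1, 0.8, 0.02])

```text
t: 4.03
tcp_pos: [0.446, -0.0165, 0.2771]
tool_rot: [0.628, 0.779, -0.0, -0.001]
force: [1.1, -0.3, -0.1]
finger_gap: 0.847
gripper_force: 0.0
```

>>> step_arm(moves=[1, 0.04, 0.25, 0, 0, 1, 0.04, 0.5, 0, 0, 1, 0.04, 0.75, 0, 0, 1, 0.04, 0.9, 0, 0, 1, 0.04, 0.9, 0, 0, 1, 0.04, 0.9, 0, 0])

```text
t: 4.78
tcp_pos: [0.4553, 0.1598, 0.2769]
tool_rot: [0.63, 0.777, -0.0, 0.0]
force: [0.6, -0.0, -0.1]
finger_gap: 0.995
gripper_force: 0.0
```

Run:
```python
from h import *
s=manip.sense(); print(s["t"],s["tcp_pos"],s["tool_rot"],s["q"],s["finger_gap"])
d=snap("wrist"); pickle.dump(d,open("w2.pkl","wb"))
cv2.imwrite("pics/w2.png",cv2.resize(d["color"],(800,600)))
P=d["P"];Z=P[...,2];print(d["c"])
near=np.hypot(P[...,0]-.455,P[...,1]-.249)<.08
for lab,m in (("head",near&(Z>.094)&(Z<.106)),("block",near&(Z>.036)&(Z<.044))):
    p=P[m]; r=cv2.minAreaRect((p[:,:2]*1000).astype(np.float32)); print(lab,len(p),r,np.percentile(p[:,2],[5,50,95]))
```

```text
4.775 [0.45534452 0.15979568 0.27685932] [ 6.29611922e-01  7.76909730e-01 -2.83239245e-04  1.38368030e-04] [ 1.05693752e-01  3.77124963e-01  1.81155665e+00 -7.31044919e-04
  9.53116851e-01 -1.02571862e-01] 0.9945149628748413
[0.4391816  0.23770923 0.3464689 ]
head 1700 ((455.30902099609375, 248.48753356933594), (14.430865287780762, 70.75907897949219), 11.823501586914062) [0.09811321 0.09957103 0.10079075]
block 4630 ((455.547119140625, 248.79586791992188), (60.24717712402344, 99.51132202148438), 11.85067367553711) [0.03846432 0.03963541 0.04082882]
```

View pics/w2.png

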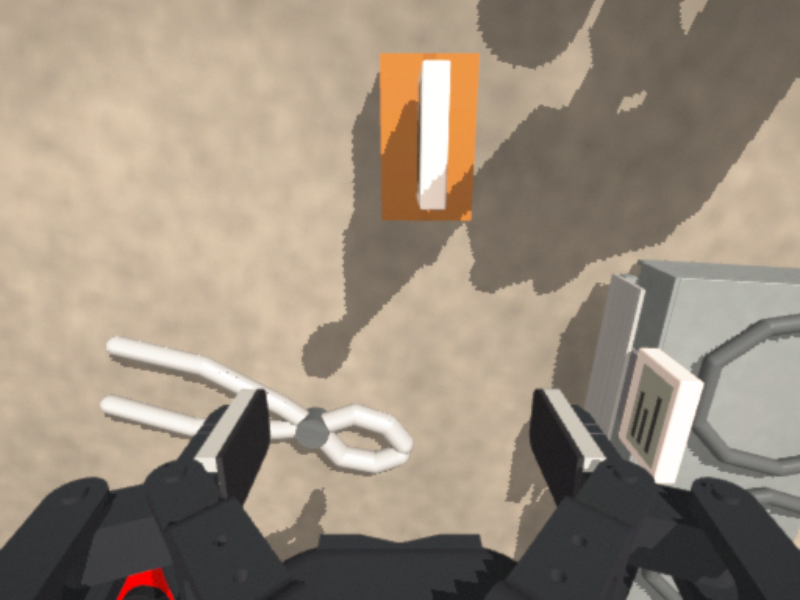

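The picture shows the tag upright at (435,135) in the block, aligned with the fingers, and the fitted tag's screen facing the front (-x) at (650,415).

>>> step_arm(moves=[1, 0, 0.25, 0, 0, 1, 0, 0.444, 0, 0, 1, 0, 0.444, -0.2, 0, 1, 0, 0.444, -0.45, 0, 1, 0, 0.444, -0.65, 0, 1, 0, 0.444, -0.725, 0, 1, 0, 0.444, -0.725, 0, 0, 0, 0.444, -0.725, 0, 0, 0, 0.444, -0.725, 0, 0, 0, 0.444, -0.725, 0, 0, 0, 0.444, -0.725, 0, 0, 0, 0.444, -0.725, 0], grip_force=60)

```text
t: 6.32
tcp_pos: [0.4553, 0.2498, 0.1326]
tool_rot: [0.629, 0.777, 0.0, 0.0]
force: [-0.4, -0.2, 6.2]
finger_gap: 0.158
gripper_force: 58.6
```

```bash
python3 -c "
from h import *
s=manip.sense();print(s)"
```

```text
{'t': 6.325, 'q': array([2.86354150e-01, 6.62420679e-01, 1.83115275e+00, 2.31561391e-05,
       6.47267815e-01, 7.68496930e-02]), 'qd': array([-0.00051416, -0.00124313, -0.00361052,  0.00086449,  0.00262995,
        0.00015112]), 'tau': array([-1.45834638e-01, -3.75745368e+01, -7.84714311e+00, -1.29565512e-02,
       -2.81046918e-01,  4.30120897e-03]), 'tcp_pos': array([0.4552586 , 0.24976438, 0.13257478]), 'tool_rot': array([6.29302286e-01, 7.77160532e-01, 3.13241682e-04, 2.07564923e-04]), 'force': array([-0.448042  , -0.15448284,  6.21782312]), 'ft_torque': array([-0.05440315,  0.19432707,  0.03128717]), 'gripper_force': 58.610680103302, 'finger_gap': 0.15826629264011471}
```

>>> step_arm(moves=[0, 0, 0, 0.1, 0, 0, 0, 0, 0.3, 0, 0, 0, 0, 0.55, 0, 0, 0, 0, 0.6, 0, 0, 0.1, -0.2, 0.6, -0.01, 0, 0.2, -0.4, 0.6, -0.02, 0, 0.35, -0.6, 0.6, -0.02, 0, 0.45, -0.8, 0.6, -0.02, 0, 0.55, -1, 0.6, -0.02, 0, 0.55, -1, 0.6, -0.02])

```text
t: 7.58
tcp_pos: [0.5664, 0.0467, 0.2506]
tool_rot: [0.655, 0.756, -0.0, -0.0]
force: [-0.2, 0.3, -1.1]
finger_gap: 0.153
gripper_force: 59.1
```

>>> step_arm(moves=[0, 0.15, -0.25, 0, 0, 0, 0.3, -0.5, 0, 0, 0, 0.45, -0.7, 0, 0, 0, 0.45, -0.82, 0, 0, 0, 0.45, -0.82, 0, 0, 0, 0.45, -0.82, 0, 0])

```text
t: 8.32
tcp_pos: [0.6537, -0.1126, 0.2511]
tool_rot: [0.653, 0.757, -0.0, -0.002]
force: [-0.2, 0.4, -1.0]
finger_gap: 0.159
gripper_force: 59.1
```

Run:
```python
from h import *
s=manip.sense(); print(s["t"],s["tcp_pos"],s["tool_rot"],s["force"],s["gripper_force"])
d=snap("wrist"); pickle.dump(d,open("w3.pkl","wb"))
cv2.imwrite("pics/w3.png",cv2.resize(d["color"],(800,600)))
P=d["P"];Z=P[...,2];print(d["c"])
hsv=cv2.cvtColor(d["color"],cv2.COLOR_BGR2HSV)
near=np.hypot(P[...,0]-.657,P[...,1]+.025)<.06
br=near&(hsv[...,1]>90)&(Z<.05)&(Z>.01)
p=P[br]; print("brass",len(p),p.mean(0) if len(p) else 0)
# local frame around guess
yaw=np.radians(8.4); o=np.array([.6576,-.025])
q=(P[...,:2]-o)@np.array([[np.cos(yaw),-np.sin(yaw)],[np.sin(yaw),np.cos(yaw)]])
for yy in (-20,-10,0,10,20):
    m=near&(abs(q[...,1]*1000-yy)<1.5)&(abs(q[...,0])<.03)
    b=np.round(q[...,0][m]*1000).astype(int); z=Z[m]*1000
    print(yy,[(k,int(np.median(z[b==k]))) for k in range(-20,21) if (b==k).any()])
for xx in (-1,1):
    m=near&(abs(q[...,0]*1000-xx)<1.5)
    b=np.round(q[...,1][m]*500).astype(int)*2; z=Z[m]*1000
    print("x",xx,[(k,int(np.median(z[b==k]))) for k in range(-46,47,2) if (b==k).any()])
```

```text
8.325 [ 0.65372696 -0.11261286  0.25113442] [ 6.53169141e-01  7.57210111e-01 -2.73226362e-04 -1.68718639e-03] [-0.15854529  0.41478907 -0.96397587] 59.10886824131012
[ 0.64261336 -0.03399442  0.3209661 ]
brass 248 [ 0.6564645  -0.0247368   0.02624249]
-20 [(-20, 0), (-19, 0), (-18, 0), (-17, 0), (-16, 0), (-15, 54), (-14, 55), (-13, 56), (-12, 55), (-11, 54), (-10, 53), (-9, 52), (-8, 50), (-7, 50), (-5, 19), (-4, 19), (-3, 19), (-2, 20), (-1, 19), (0, 19), (1, 19), (2, 20), (3, 20), (4, 34), (5, 51), (6, 51), (7, 52), (8, 54), (9, 55), (10, 56), (11, 56), (12, 56), (13, 55), (14, 54), (15, 55), (16, 55), (17, 55), (18, 55), (19, 56), (20, 55)]
-10 [(-20, 0), (-19, 0), (-18, 0), (-17, 0), (-16, 0), (-15, 53), (-14, 54), (-13, 56), (-12, 55), (-11, 54), (-10, 53), (-9, 52), (-8, 51), (-7, 50), (-6, 49), (-4, 20), (-3, 27), (-2, 27), (-1, 27), (0, 27), (1, 28), (3, 20), (4, 44), (5, 51), (6, 51), (7, 51), (8, 53), (9, 54), (10, 56), (11, 56), (12, 55), (13, 55), (14, 55), (15, 55), (16, 56), (17, 56), (18, 55), (19, 55), (20, 55)]
0 [(-20, 0), (-19, 0), (-18, 0), (-17, 0), (-16, 0), (-
[... 1287 characters left out ...]
4, 27), (-12, 27), (-10, 27), (-8, 27), (-6, 26), (-4, 28), (-2, 27), (0, 27), (2, 27), (4, 27), (6, 27), (8, 28), (10, 27), (12, 27), (14, 27), (16, 23), (18, 19), (20, 20), (22, 19), (24, 20), (26, 19), (28, 20), (30, 20), (32, 43), (34, 53), (36, 55), (38, 56), (40, 54)]
x 1 [(-40, 54), (-38, 55), (-36, 54), (-34, 52), (-32, 51), (-30, 24), (-28, 19), (-26, 19), (-24, 19), (-22, 20), (-20, 19), (-18, 19), (-16, 19), (-14, 26), (-12, 27), (-10, 27), (-8, 27), (-6, 27), (-4, 27), (-2, 27), (0, 27), (2, 27), (4, 27), (6, 27), (8, 27), (10, 26), (12, 25), (14, 26), (16, 23), (18, 19), (20, 19), (22, 20), (24, 19), (26, 19), (28, 19), (30, 19), (32, 41), (34, 52), (36, 54), (38, 56), (40, 55)]
```

View pics/w3.png

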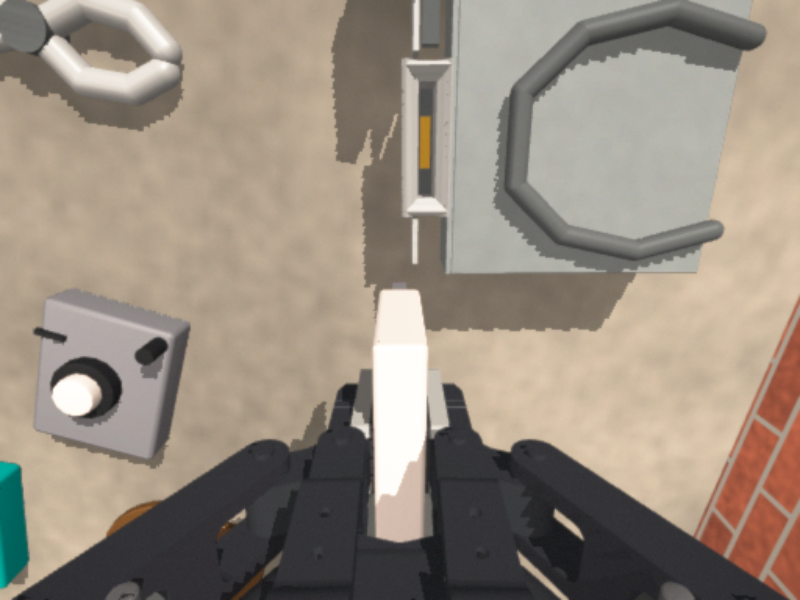

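The picture shows the empty bay with its brass contact at (425,140), clear and open. The tag is held upright between the fingers at (400,330). Next I measure the tag in hand, using the same camera.

Run:
```python
from h import *
d=pickle.load(open("w3.pkl","rb")); P=d["P"];Z=P[...,2]
m=(np.hypot(P[...,0]-.6537,P[...,1]+.1126)<.06)&(abs(Z-.219)<.012)&(d["color"].min(-1)>120)
k,L,st,ce=cv2.connectedComponentsWithStats(m.astype(np.uint8)); i=1+st[1:,4].argmax()
p=P[L==i]; print(np.percentile(p[:,2],[2,10,50,90,98]))
t=p[p[:,2]>np.median(p[:,2])-.004]
print(len(t),cv2.minAreaRect((t[:,:2]*1000).astype(np.float32)))
# top edge / front end face (+y) profile
yaw=np.radians(8.4);R=np.array([[np.cos(yaw),-np.sin(yaw)],[np.sin(yaw),np.cos(yaw)]])
w=P[(Z>.12)&(Z<.26)&(np.hypot(P[...,0]-.6537,P[...,1]+.1126)<.055)]
q=(w[:,:2]-np.array([.6537,-.1126]))@R*1000
for z0 in range(130,225,10):
    s=q[abs(w[:,2]*1000-z0)<5]
    s=s[(s[:,1]>20)&(abs(s[:,0])<15)]
    if len(s)>5: print(z0,len(s),np.percentile(s[:,0],[2,98]).round(1),np.percentile(s[:,1],[50,98]).round(1))
```

```text
[0.21011135 0.21689199 0.21795943 0.21869395 0.21911555]
4253 ((653.349365234375, -108.17643737792969), (14.226799964904785, 62.36167907714844), 8.116419792175293)
130 25 [-2.7  2.7] [26.  26.2]
140 19 [-2.6  2.7] [25.9 26.3]
170 63 [-6.3  6.9] [34.8 35.1]
180 158 [-6.3  6.8] [34.8 35.1]
190 202 [-6.2  7. ] [34.7 35.2]
200 231 [-6.1  6.9] [34.7 35.1]
210 315 [-6.6  7. ] [34.7 35.2]
220 1309 [-6.1  7.2] [28.3 34.9]
```

>>> step_arm(moves=[0, 0.01, 0.2, 0, 0, 0, 0.01, 0.4, 0, 0, 0, 0.01, 0.45, 0, 0, 0, 0.01, 0.45, -0.15, 0, 0, 0.01, 0.45, -0.26, 0, 0, 0.01, 0.45, -0.26, 0, 0, 0.01, 0.45, -0.26, 0, 0, 0.01, 0.45, -0.26, 0])

```text
t: 9.38
tcp_pos: [0.6578, -0.0246, 0.2013]
tool_rot: [0.653, 0.757, 0.001, 0.001]
force: [0.4, -0.5, -0.9]
finger_gap: 0.155
gripper_force: 59.1
```

Run:
```python
from h import *
s=manip.sense(); print(s["t"],s["tcp_pos"],s["tool_rot"],s["force"])
```

```text
9.375 [ 0.657821   -0.02460899  0.2013235 ] [6.53493834e-01 7.56930734e-01 5.86122871e-04 1.15287855e-03] [ 0.36012036 -0.48951048 -0.93893599]
```

>>> step_arm(moves=[0, -0.0075, 0.005, 0, 0, 0, -0.0075, 0.005, -0.08, 0, 0, -0.0075, 0.005, -0.14, 0, 0, -0.0075, 0.005, -0.18, 0, 0, -0.0075, 0.005, -0.22, 0, 0, -0.0075, 0.005, -0.24, 0, 0, -0.0075, 0.005, -0.24, 0])

```text
t: 10.25
tcp_pos: [0.6556, -0.0233, 0.1516]
tool_rot: [0.653, 0.757, -0.0, -0.0]
force: [0.1, -0.6, -0.7]
finger_gap: 0.158
gripper_force: 59.1
```

>>> step_arm(moves=[0, 0, 0, -0.01, 0, 0, 0, 0, -0.02, 0, 0, 0, 0, -0.03, 0, 0, 0, 0, -0.038, 0, 0, 0, 0, -0.044, 0, 0, 0, 0, -0.044, 0, 0, 0, 0, -0.044, 0], grip_force=80)

```text
t: 11.12
tcp_pos: [0.6561, -0.0235, 0.144]
tool_rot: [0.653, 0.757, 0.0, 0.001]
force: [-1.0, 0.3, 5.8]
finger_gap: 0.155
gripper_force: 81.1
```

>>> step_arm(moves=[0, 0, 0, -0.005, 0, 0, 0, 0, -0.008, 0, 0, 0, 0, -0.01, 0, 0, 0, 0, -0.01, 0])

```text
t: 11.62
tcp_pos: [0.6561, -0.0235, 0.1426]
tool_rot: [0.653, 0.757, 0.0, 0.001]
force: [-1.3, 0.2, 8.2]
finger_gap: 0.155
gripper_force: 81.7
```

>>> step_arm(moves=[0, 0, 0, -0.005, 0, 0, 0, 0, -0.008, 0, 0, 0, 0, -0.008, 0, 0, 0, 0, -0.008, 0])

```text
t: 12.12
tcp_pos: [0.6561, -0.0234, 0.1426]
tool_rot: [0.653, 0.757, 0.0, 0.001]
force: [-3.9, 0.3, 17.2]
finger_gap: 0.15
gripper_force: 82.8
```

The force jumped while the tool stopped at the predicted height, so the tag is on the floor. I'll check with one look.

Run:
```python
from h import *
s=manip.sense(); print(s["t"],s["tcp_pos"],s["force"])
for n in ("wrist","scene"):
    d=snap(n); P=d["P"];Z=P[...,2]
    m=(np.hypot(P[...,0]-.6565,P[...,1]+.0246)<.042)&(abs(Z-.110)<.008)&(d["color"].min(-1)>120)
    p=P[m]; print(n,len(p),np.median(p[:,2]) if len(p) else 0,cv2.minAreaRect((p[:,:2]*1000).astype(np.float32)) if len(p)>5 else 0)
    cv2.imwrite(f"pics/{n}9.png",cv2.resize(d["color"],(800,600)))
    m2=(np.hypot(P[...,0]-.447,P[...,1]+.22)<.012); print("button z",np.nanmedian(Z[m2]) if m2.any() else None)
```

```text
12.125 [ 0.65611903 -0.02342289  0.14262669] [-3.92860594  0.33275    17.2316911 ]
wrist 4609 0.10942163003221222 ((657.5857543945312, -20.62720489501953), (65.54905700683594, 31.62452507019043), 83.49873352050781)
button z None
scene 89 0.11010679750019559 ((657.5772094726562, -33.03778076171875), (14.930477142333984, 58.99395751953125), 15.247945785522461)
button z 0.05235297326815158
```

View pics/wrist9.png

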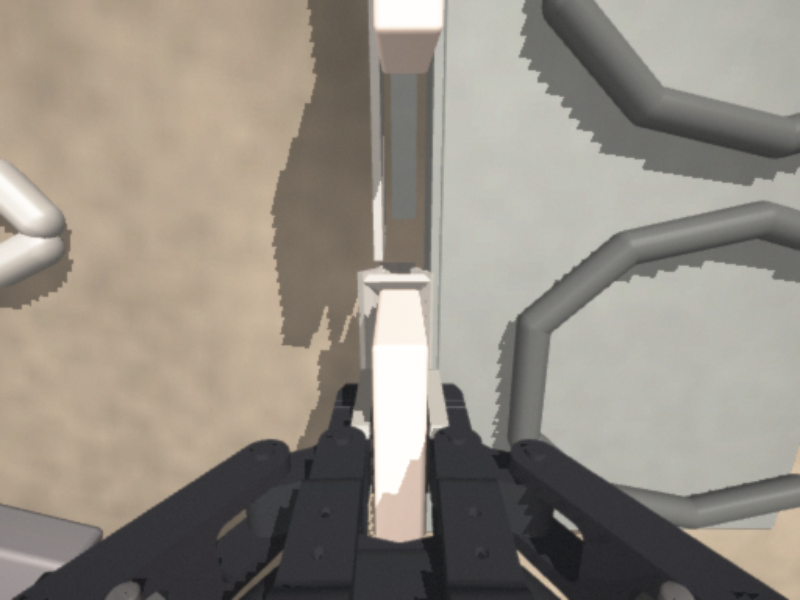

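The picture shows the tag head seated in the bay at (400,330), in line with the fitted tag. Its top measures 0.1094 m in the wrist view and 0.1101 m in the scene view, against 0.110 m expected, and the button is up again at 0.052 m. I'm handing in.

```bash
python3 -c "
from station import manip
print(manip.sign_off())"
```

```text
the job is handed in; nothing more can be done
None
```

The pairing button was pressed and released, and the tag is held pressed home on the bay floor with its screen to the front; I handed the job in at about 12 s of the 48 s limit, and the sign-off gave no verdict.

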